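# Inspect a reground screwdriver tip in a tilting mirror

## Robot

A 6-joint arm with a two-finger parallel gripper is mounted at the origin on a cart in front of the work surface, level with it; the furniture and walls round the work are solid. World frame = base frame: x ahead of the robot, y to its left, z up, the work surface at z = 0. Lengths are in mm, angles in rad, forces in N, time in s.
With the tool pointing down it reaches from about 400 to 925 mm from the base axis. Payload 3.4 kg.
Tool frame: the origin (TCP) lies on the front face of the gripper's body, between the roots of the fingers; the fingertips stand 73 mm ahead of it and the grasp point (between the pads) lies 54 mm ahead of it; z points along the fingers, y is the line along which they close (so a half turn about z gives the same grasp; the last joint's range is limited). The gripper opens to 85 mm and grips with 20 to 120 N. Pads are 22 mm wide; open, the fingers measure 114 mm over their backs; the gripper's body (76 mm by 85 mm) begins 54 mm behind the grasp point. The pads swing forward as they close: fully open they stand 13 mm farther back than shut.
Start: joints at [1.222, 0.307, 1.506, -0, 1.328, -0.073], TCP at [156.052, 553.425, 303.905] pointing down, gripper open.
Joint ranges: [-3.12, 3.12], [-1.05, 2.28], [0.14, 2.33], [-1.42, 4.57], [0.1, 2.73], [-2.68, 2.68]. Speed limits (rad/s): [2.57, 2.57, 3.14, 3.14, 3.14, 3.14].

## Interface

Orientations are given as [roll, pitch, yaw] about the fixed x, y, z axes, in that order (R = Rz(yaw) Ry(pitch) Rx(roll)).
In Python, from cell import ctrl gives the robot as it stands.
- The arm moves only by the tool carry_out, never from a script. Its argument "commands" is a list of rows, each a list of 7 numbers: the shift along the tool's x, y, z in mm, then the turn, a rotation vector about the tool's x, y, z in rad, then the closure, from -1 (fully open) to 1 (shut), so that 0 is half open. A call has 1 to 20 rows; each row shifts and turns the commanded pose from where the row before left it, along the tool's axes as they then stand; what a row does not reach is not made up. A row lasts 1/10 s, in which the tool goes at most 50 mm and 8.59 degrees, less where a joint would pass 70% of its speed; a pose out of reach is approached as far as the arm can. A call is refused whole if a number of a shift passes 50 or a number of a turn 0.15, either way. A call with a gripper value outside its range is refused whole. The fingers move at their own pace and stop on an object; the grip force is fixed at half the most. Time passes only in rows, so rows that do not move let the fingers close. It gives the time, the measured TCP pose, the force and the opening at its end, in the units of the state.
- ctrl.observe(): the state, without advancing time (a new reading comes with each control period).
- ctrl.read_camera(name): name is "scene" or "top" or "wrist"; returns a dict with "pixels" (480x640x3 uint8, red, green, blue), "fx", "fy", "cx", "cy" (pixels), "D" ([k1, k2, p1, p2, k3] as OpenCV has them; the pictures are not rectified), "world_from_camera" (4x4, takes a point from camera to world coordinates); the wrist camera has in their place "T_tool_cam" (4x4, takes a point from camera to tool coordinates, whose origin is the TCP and whose axes are the flange's). Camera axes: x right, y up, looking along -z (the intrinsics and any distortion apply to the point x, -y, -z); pixel columns grow to the right and rows downward; lengths in mm; the calibration is good to about 2 mm. A picture is of the moment at which its call begins: read the wrist's pose just before it. There is no depth.
- ctrl.job_done(): hands the job in, once; it reports no verdict.
Trained networks look in the newest picture that a camera, given by its name, has taken for a name from the list of things; names that differ only in an ending like _2 or _b are one class to them, and where a whole thing is asked for, a point or a joint stands for the part that bears it (a point fixed in the world has none). Each returns a list of dicts, best first, with "p" (0 to 1); they miss things now and then, are a little off and sometimes report something else, mostly with a low value. They report only what shows in the picture. A call takes as long as a camera call.
- ctrl.cut_out(label, camera): "pixels" (480x640 bool, what is visible of it).
- ctrl.spot_point(label, camera): "xyz" ([x, y, z] in mm, in world coordinates, good to about 4 mm: a listed point, or the origin of a listed thing).
The state is a dict: "t": time; "joint_positions": joint angles; "joint_vel": joint speeds; "tau": joint torques, N m; "position": TCP position; "tcp_rot": TCP orientation; "force": force on the tool from outside, world axes, zero at the start; "wrist_torque": the same for the moment, N m; "width": finger opening in mm.
Only numpy, scipy, OpenCV 4.12 (cv2) and the standard library are available. Lean on these libraries where they do the work, as an engineer would, in place of code of your own. Each camera call takes 0.05 s, during which the arm holds its last target. There are 200 camera calls.

## Task

A freshly ground screwdriver is to be checked under the bench camera: take the yellow-handled screwdriver off the drawer box and lay it in the grey cradle on the inspection stand, shaft in the fork and handle in the wooden trough, tip towards the mirror, the same side down as it lay, and let go of it. Then take the mirror by its brass ball knob and tilt it up until the red ink on the underside of the screwdriver's tip shows to the camera in the middle of the mirror; the mirror drops flat when released, so finish while still holding the knob, with the mirror still at that angle. Do not bump the camera, do not let the tip touch the mirror, and leave the other tools where they are.

Things in the scene. Friction and masses are not known exactly. Their poses are not given: they have to be found in the camera images.
- stand: Inspection stand, fixed: plywood board 355 x 110 x 15 mm with a dark steel yoke for the mirror and a steel post for the camera. Origin on the bench top under the middle of the mirror's pivot; x level along the board from cradle to mirror and on to its knob, y left of that. Pivot axis parallel to y, 55 mm up. Post 12 mm thick, 334 mm high, at x = -48, y = -52 mm.
- cradle: Grey cradle fixed on the board, nearer to or farther from the mirror. Origin 15 mm above the bench on its centre line, x pointing to the mirror. A seated screwdriver's origin is at about (0, 0, 78) mm here, its y axis along -x, with some 15 mm play either way along x; its tip then reaches x = +96 mm. End stop at x = -113 mm, 6 mm thick, 98 mm high. Free for fingers from x = -62 to +17 mm above a 10 mm plate.
- fork (a point): Bottom of the V fork for the shaft, 22 mm ahead of the cradle's origin and 86 mm above it. Fork 10 mm thick; the V opens to about 30 mm wide, 15 mm higher up.
- trough (a point): Middle of the trough floor for the handle, in a block of orange-brown wood 22 mm thick, 73 mm behind the cradle's origin and 78 mm above it. The floor is about 33 mm wide between cheeks that lean outward and rise 17 mm.
- screwdriver: Flat-tip screwdriver, 191 mm long, 0.1 kg, yellow-orange handle 28 mm wide, 24 mm high, shaft 6 mm thick. Starts on top of the drawer box, 221 mm above the bench. Origin under the handle's front end, level with its underside; y towards the butt (handle y = 0 to 96, shaft and tip y = 0 to -96 mm), z up; shaft axis 12 mm above the origin. Grip the handle across at y = 20 to 35 mm to suit the cradle.
- tip (a point): The red-inked spot on the underside of the screwdriver's tip, at y = -91, z = 10 mm of the screwdriver.
- camera: Black tube camera, 33 mm thick, 56 mm long, on the post, looking steeply down at the mirror; fixed. Origin and axes are the stand's. It fills 268 to 330 mm above the bench and stand x = -63 to -21 mm: a screwdriver lowered straight into a cradle close to the mirror would strike it with its tip, so lower it a little farther back, then move it forward beneath.
- lens (a point): Middle of the camera's lens, 220 mm from the mirror's middle and 38 mm behind it (stand x = -38, y = 0, z = 272 mm). Its line of sight runs from here to the middle of the mirror.
- mirror (a joint): Tilt of the mirror in rad: 0 lying flat, glass up; grows to 1.2 as the knob end is lifted and the glass turns to face the cradle. Turns freely and falls back to 0 when released (the knob is heavy; under 1 N at the knob lifts it).
- glass (a point): Middle of the mirror glass (56 x 52 mm in a dark frame 64 x 60 mm), on the pivot to 2 mm; its z axis is the mirror's normal, x points to the knob. The ink shows in the middle when the normal halves the angle between the directions to the lens and to the ink. The simulated pictures do not draw reflections, so work it out from where the lens, pivot and tip are.
- knob (a point): Centre of the brass ball knob, 20 mm in diameter, on a thin stem, 67 mm from the pivot, at the mirror's edge away from the cradle; 55 mm above the bench when the mirror is flat. Free on both sides along the pivot axis; it can turn between the fingers as the mirror tilts.
- sight_line (a point): The camera's line of sight after the mirror: a point at the middle of the pivot whose x axis points along the reflected line of sight (it turns twice as far as the mirror), y parallel to the pivot axis. The ink is in the middle of the camera's view when it lies on this x axis.
- pencil: Red flat carpenter's pencil, 178 mm long, lying in front of the drawer box; leave alone. Origin under its middle.
- screw_jar: White jar with red lid, 65 mm across, 79 mm high, behind the toggle jig; leave alone. Origin under its middle.
- oak_block: Oak offcut, 44 x 90 x 27 mm, near the cabinet; leave alone. Origin under its middle.

How it is judged (in metres and radians):
On the way:
1. the screwdriver lies in the cradle, tip towards the mirror, let go, with the mirror still down (x of screwdriver in the frame of cradle between -0.019 and 0.021 m and y of screwdriver in the frame of cradle between -0.005 and 0.005 m and z of screwdriver in the frame of cradle between 0.074 and 0.083 m and angle between the y axis of screwdriver and the x axis of cradle, either way round below 0.1 rad and angle between screwdriver's own z axis and vertical below 0.3 rad and x of tip in the frame of cradle above 0.06 m and contact force between screwdriver and the fingers below 0.05 N and linear speed of screwdriver below 0.02 m/s and value of joint mirror below 0.15 rad), for 0.3 s.
At the end, for the whole second after the job is handed in: Screwdriver let go and at rest in the cradle, tip to the mirror, same side up; the red ink under its tip within 14 mm of the middle of the camera's view in the mirror (its mirrored line of sight); mirror steady, held by the fingers (over 0.3 N) and not touching the screwdriver (x of screwdriver in the frame of cradle between -0.019 and 0.021 m and y of screwdriver in the frame of cradle between -0.005 and 0.005 m and z of screwdriver in the frame of cradle between 0.074 and 0.083 m and angle between the y axis of screwdriver and the x axis of cradle, either way round below 0.1 rad and angle between screwdriver's own z axis and vertical below 0.3 rad and x of tip in the frame of cradle above 0.06 m and contact force between screwdriver and the fingers below 0.05 N and linear speed of screwdriver below 0.02 m/s and z of tip in the frame of sight_line between -0.014 and 0.014 m and y of tip in the frame of sight_line between -0.014 and 0.014 m and x of tip in the frame of sight_line between 0.03 and 0.14 m and contact force between mirror and the fingers above 0.3 N and velocity of joint mirror between -0.05 and 0.05 rad/s and contact force between mirror and screwdriver below 0.1 N); the arm keeps its last pose, push and grip.
It fails at once if the camera is bumped (more than 3 N) (contact force between camera and anything else above 3 N).
It fails at once if the screwdriver touches the mirror (more than 1 N) (contact force between mirror and screwdriver above 1 N).
It fails at once if another loose tool on the bench is moved by more than 30 mm (distance of any of pencil, screw_jar, oak_block from where it was at the start of the episode above 0.03 m).
It also fails if it takes over 64 s, if anything falls off the work surface, if the arm or the gripper's body presses on something with over 40 N, if the wrist force passes 120 N, or if a joint passes its speed limit or range.

## Working session

There is one attempt and no reset: what is moved stays moved. The work goes in short steps, Python scripts to look and compute and a tool call to move; the robot and the scene stay as the last step left them, time stands still between calls to the robot, and variables do not carry over. Pictures are saved under pics/ and viewed, on a budget of 10 in all, crops included, one or two more only if the job needs it, and the job is handed in when it is done.

Besides the shell and the picture viewer there is one more tool, called after "Emit:" in YAML: its name, and indented under it one key for each argument. carry_out: Moves the arm, as the interface text tells. Its arguments: {"type":"object","properties":{"commands":{"type":"array"}},"required":["commands"]}

```bash
mkdir -p pics; ls
cat > h.py <<'E'
import numpy as np, cv2
from cell import ctrl
from scipy.spatial.transform import Rotation as R
def save(n,f):
    c=ctrl.read_camera(n); cv2.imwrite(f,c["pixels"][:,:,::-1]); return c
def spots(labels,cam):
    for l in labels:
        r=ctrl.spot_point(l,cam); print(cam,l,[(np.round(d["xyz"]).tolist(),round(d["p"],2)) for d in r[:2]])
E
python3 - <<'E'
from h import *
print(ctrl.observe())
a=save("scene","pics/s1.png");b=save("top","pics/t1.png")
for c in (a,b): print(np.round(c["world_from_camera"],3).tolist(),c["fx"],c["D"])
L=["stand","cradle","fork","trough","screwdriver","tip","lens","glass","knob","camera"]
for n in("scene","top"): spots(L,n)
im=np.hstack([cv2.imread("pics/s1.png"),cv2.imread("pics/t1.png")]);
E
```

```text
pics
{'t': 0.0, 'joint_positions': array([ 1.22244952e+00,  3.07551359e-01,  1.50767352e+00,  2.40401627e-05,
        1.32837825e+00, -7.35054932e-02]), 'joint_vel': array([-0.00048564,  0.00149637, -0.00012053, -0.00082564, -0.00091969,
       -0.00064611]), 'tau': array([-5.47921013e-05, -4.57542515e+01, -2.51915807e+01, -6.11208202e-05,
        1.30733408e-02,  2.08101039e-05]), 'position': array([155.88498923, 552.89982012, 302.99322569]), 'tcp_rot': array([-3.13958932e+00, -1.70910306e-04,  2.86674538e+00]), 'force': array([0.85758941, 1.24732432, 0.37144743]), 'wrist_torque': array([-0.02777416,  0.01713873, -0.02630937]), 'width': 85.44710873139252}
[[0.77, 0.4, -0.497, 55.099], [-0.638, 0.473, -0.608, -540.9], [-0.008, 0.785, 0.619, 807.925], [0.0, 0.0, 0.0, 1.0]] 620.7864091944718 [-0.11061606  0.          0.          0.          0.        ]
[[0.017, 0.998, -0.055, 510.187], [-0.999, 0.018, 0.026, 114.325], [0.027, 0.054, 0.998, 1160.823], [0.0, 0.0, 0.0, 1.0]] 492.47394137653384 [0.03069742 0.         0.         0.         0.        ]
scene stand [([591.0, 79.0, -3.0], 0.63
[... 168 characters left out ...]
 219.0], 0.95)]
scene tip [([423.0, 164.0, 234.0], 0.96)]
scene lens [([560.0, 56.0, 274.0], 0.77)]
scene glass [([583.0, 81.0, 58.0], 0.81)]
scene knob [([634.0, 130.0, 52.0], 0.64)]
scene camera []
top stand [([587.0, 81.0, 4.0], 0.81), ([413.0, -96.0, 97.0], 0.72)]
top cradle [([465.0, -45.0, 15.0], 0.81), ([480.0, -28.0, 97.0], 0.7)]
top fork [([482.0, -26.0, 100.0], 0.8), ([561.0, 52.0, 273.0], 0.62)]
top trough [([412.0, -94.0, 97.0], 0.8)]
top screwdriver [([357.0, 219.0, 223.0], 0.76)]
top tip [([428.0, 161.0, 232.0], 0.79)]
top lens [([561.0, 50.0, 276.0], 0.79)]
top glass [([589.0, 86.0, 59.0], 0.9)]
top knob [([633.0, 131.0, 56.0], 0.63), ([730.0, 32.0, -2.0], 0.34)]
top camera []
```

View pics/s1.png

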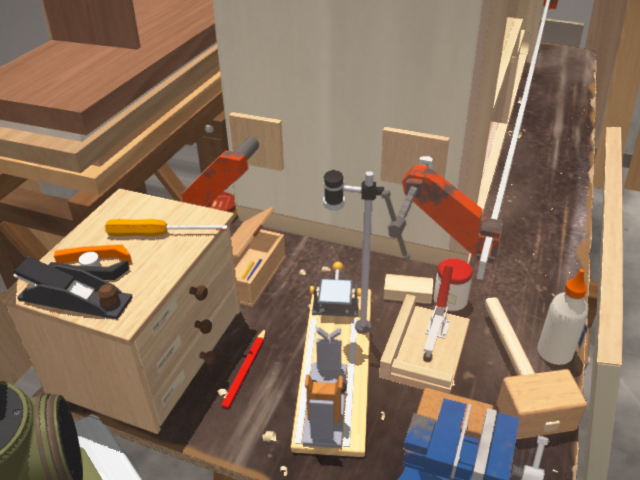

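View pics/t1.png

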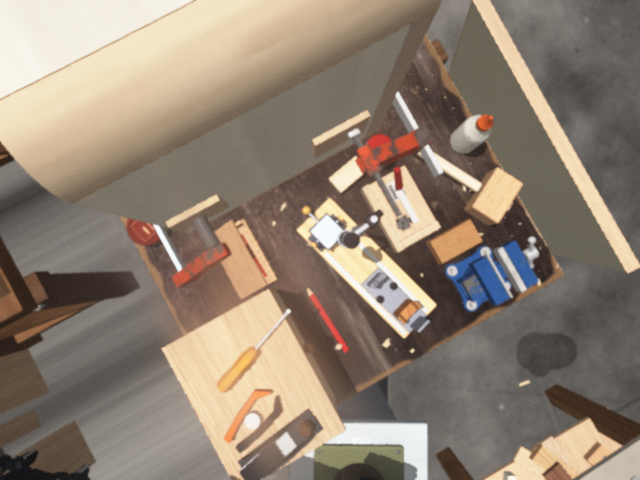

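The scene view shows the screwdriver at about (165,228) on the drawer box, with the cradle at (325,370), the mirror at (335,292) and the camera at (333,190). In the top view the orange knife at (250,412) lies close to the handle, so I'll approach with the fingers only partly open. The measured points fit the given sizes: fork to trough is 95 mm and screwdriver origin to tip is 90 mm.

```bash
cat >> h.py <<'E'
def plan(p,yang,tilt=0):
    """shift (tool axes), then turn (tool axes), to TCP p with tool y at world angle yang (deg), tool down tilted by tilt about tool y"""
    s=ctrl.observe(); r0=R.from_euler('xyz',s["tcp_rot"]); a=np.radians(yang)
    y=np.array([np.cos(a),np.sin(a),0]); z=np.array([0,0,-1.]); x=np.cross(y,z)
    r1=R.from_matrix(np.c_[x,y,z])*R.from_rotvec([0,tilt,0])
    open("log","a").write(str((s["joint_positions"].tolist(),s["position"].tolist(),s["tcp_rot"].tolist()))+"\n")
    print("t",round(s["t"],2),"pos",s["position"].round(1),"rpy",s["tcp_rot"].round(3),"j",s["joint_positions"].round(2),"F",s["force"].round(1),"w",round(s["width"],1))
    print("shift",r0.inv().apply(np.array(p)-s["position"]).round(1),"turn",(r0.inv()*r1).as_rotvec().round(3),
      "shift after turn",r1.inv().apply(np.array(p)-s["position"]).round(1))
E
python3 - <<'E'
from h import *
plan([338,236,400],50)
E
```

```text
t 1.1 pos [156.  553.4 303.9] rpy [ 3.142 -0.     2.867] j [ 1.22  0.31  1.51  0.    1.33 -0.07] F [ 0.3 -0.1 -1.7] w 85.4
shift [-261.3 -256.1  -96.1] turn [ 0.    -0.     0.423] shift after turn [-343.4 -126.2  -96.1]
```

Emit:
carry_out:
  commands:
    - [0,0,-48,0,0,0,-0.3]
    - [0,0,-48,0,0,0,-0.3]
    - [-29,-28,0,0,0,0.1,-0.3]
    - [-31.5,-25,0,0,0,0.1,-0.3]
    - [-34,-22,0,0,0,0.1,-0.3]
    - [-36,-18,0,0,0,0.123,-0.3]
    - [-38,-14,0,0,0,0,-0.3]
    - [-38,-14,0,0,0,0,-0.3]
    - [-38,-14,0,0,0,0,-0.3]
    - [-38,-14,0,0,0,0,-0.3]
    - [-20,-7,0,0,0,0,-0.3]
    - [0,0,0,0,0,0,-0.3]
    - [0,0,0,0,0,0,-0.3]

```text
t: 2.4
position: [328.5, 255.2, 400.0]
tcp_rot: [3.141, -0.001, 2.442]
force: [-0.2, 0.1, -0.0]
width: 55.7
```

Run:
```python
from h import *
plan([338,236,400],50)
c=save("wrist","pics/w1.png")
print(np.round(c["T_tool_cam"],2).tolist(),c["fx"],c["D"])
spots(["screwdriver","tip"],"wrist")
```

```text
t 2.4 pos [328.5 255.2 400. ] rpy [ 3.141e+00 -1.000e-03  2.442e+00] j [ 0.56  0.01  1.64  0.    1.5  -0.31] F [-0.2  0.1 -0. ] w 55.7
shift [-19.7  -8.6   0. ] turn [ 0.001 -0.001 -0.001] shift after turn [-19.7  -8.6   0. ]
[[0.0, 0.95, 0.3, 77.24], [1.0, -0.0, -0.0, 0.61], [0.0, 0.3, -0.95, -70.56], [0.0, 0.0, 0.0, 1.0]] 360.4161822167699 [-0.00118478  0.          0.          0.          0.        ]
wrist screwdriver [([355.0, 218.0, 221.0], 0.62)]
wrist tip [([416.0, 162.0, 227.0], 0.93), ([413.0, -93.0, 92.0], 0.65)]
```

View pics/w1.png

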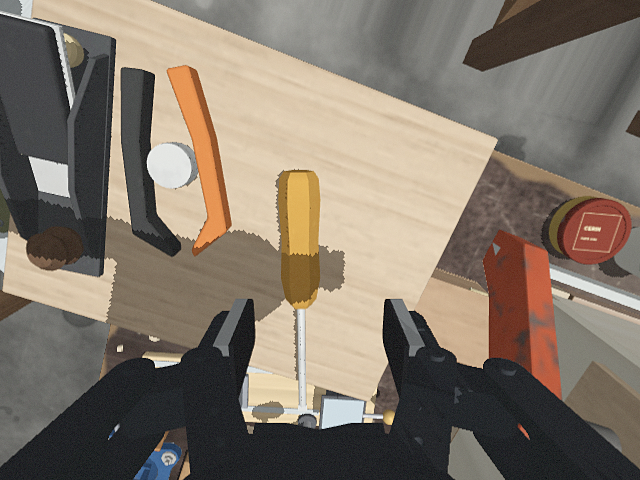

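The wrist view shows the handle from (300,171) at the butt to (301,306) at the front, with the shaft running down to about (304,410). I'll triangulate these against the box height.

```bash
cat >> h.py <<'E'
def ray(c,uv,pose=None):
    q=cv2.undistortPoints(np.array([[uv]],float),np.array([[c["fx"],0,c["cx"]],[0,c["fy"],c["cy"]],[0,0,1]]),np.array(c["D"]))[0,0]
    T=c.get("world_from_camera")
    if T is None: T=pose@c["T_tool_cam"]
    return T[:3,3],T[:3,:3]@np.array([q[0],-q[1],-1])
def onplane(c,uv,z,pose=None):
    o,d=ray(c,uv,pose); return o+d*(z-o[2])/d[2]
def tool():
    s=ctrl.observe();T=np.eye(4);T[:3,:3]=R.from_euler('xyz',s["tcp_rot"]).as_matrix();T[:3,3]=s["position"];return T
E
python3 - <<'E'
from h import *
T=tool();c=ctrl.read_camera("wrist")
P=[onplane(c,u,233,T) for u in [(299.5,171),(300.5,306),(303,370)]]
for p in P: print(p.round(1))
d=P[0]-P[1]; print(np.linalg.norm(d),np.degrees(np.arctan2(d[1],d[0])))
# scene: height check of handle front via two views
m=ctrl.cut_out("screwdriver","wrist")[0]["pixels"]; ys,xs=np.nonzero(m); print("mask",xs.min(),xs.max(),ys.min(),ys.max())
for y in range(180,310,20): 
    w=xs[ys==y]; 
    if len(w): print(y,w.min(),w.max())
s=ctrl.read_camera("scene"); m=ctrl.cut_out("screwdriver","scene")[0]["pixels"]; ys,xs=np.nonzero(m); print("scene mask",xs.min(),xs.max(),ys.min(),ys.max())
h=np.zeros((480,640),np.uint8); h[m]=1
px=s["pixels"].astype(int); yel=m&(px[...,0]-px[...,2]>70); ys,xs=np.nonzero(yel); i=xs.argmax(); uv=(xs[i],ys[xs==xs.max()].mean()); print(uv)
o1,d1=ray(s,uv); o2,d2=ray(c,(300.5,306),T)
t=np.linalg.lstsq(np.c_[d1,-d2],o2-o1,rcond=None)[0]; print("handle front",o1+t[0]*d1,o2+t[1]*d2)
E
```

```text
[281.6 279.7 233. ]
[355.9 216.6 233. ]
[399.2 182.  233. ]
97.53493794557158 139.69119166546858
mask 278 320 170 411
180 278 318
200 278 319
220 280 319
240 281 317
260 281 318
280 281 320
300 285 314
scene mask 105 226 219 235
(np.int64(224), np.float64(230.0))
handle front [437.5999974  185.4691333  204.61457942] [375.96816327 195.9442987  178.15155674]
```

Emit:
carry_out:
  commands:
    - [-18.6,-11.4,0,0,0,0,-0.3]
    - [0,0,30,0,0,0,-0.3]
    - [0,0,30,0,0,0,-0.3]
    - [0,0,25,0,0,0,-0.3]
    - [0,0,12,0,0,0,-0.3]
    - [0,0,8,0,0,0,-0.3]
    - [0,0,0,0,0,0,-0.3]
    - [0,0,0,0,0,0,-0.3]

```text
t: 3.55
position: [335.7, 235.0, 295.4]
tcp_rot: [3.141, 0.0, 2.444]
force: [0.2, 0.3, 0.1]
width: 56.0
```

Run:
```python
from h import *
plan([335.4,234.5,295],49.7)
save("wrist","pics/w2.png")
```

```text
t 3.55 pos [335.7 235.  295.4] rpy [3.141 0.    2.444] j [ 0.51  0.08  1.83  0.    1.23 -0.37] F [0.2 0.3 0.1] w 56.0
shift [-0.1 -0.6  0.4] turn [0.001 0.    0.006] shift after turn [-0.1 -0.6  0.4]
```

View pics/w2.png

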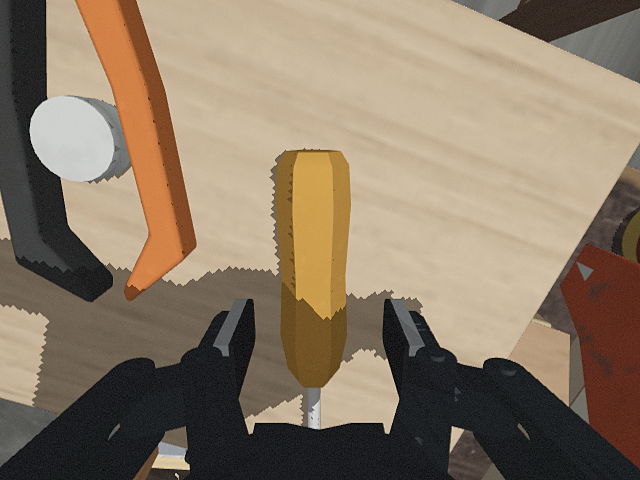

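The handle (about 283–348 px) sits midway between the pads, and the fingertips clear the box. Closing now, then lifting.

Emit:
carry_out:
  commands:
    - [0,0,0,0,0,0,1]
    - [0,0,0,0,0,0,1]
    - [0,0,0,0,0,0,1]
    - [0,0,0,0,0,0,1]
    - [0,0,0,0,0,0,1]
    - [0,0,0,0,0,0,1]
    - [0,0,0,0,0,0,1]
    - [0,0,-15,0,0,0,1]
    - [0,0,-30,0,0,0,1]
    - [0,0,-35,0,0,0,1]
    - [0,0,-35,0,0,0,1]
    - [0,0,0,0,0,0,1]
    - [0,0,0,0,0,0,1]

```text
t: 4.9
position: [335.5, 234.6, 410.6]
tcp_rot: [3.139, 0.001, 2.444]
force: [-1.4, -0.4, -0.7]
width: 24.3
```

Run:
```python
from h import *
u=np.array([np.cos(np.radians(45.6)),np.sin(np.radians(45.6))])
v=np.array([-u[1],u[0]])
for g,pts in {"top":{"fork":(482,-26),"trough":(412,-94),"glass":(589,86),"knob":(633,131),"lens":(561,50)},"scene":{"fork":(479,-29),"trough":(415,-95),"glass":(583,81),"knob":(634,130),"lens":(560,56)}}.items():
    for k,p in pts.items(): print(g,k,"along",(np.array(p)@u).round(1),"across",(np.array(p)@v).round(1))
for l in ["fork","trough","knob","glass"]:
  spots([l],"top")
plan([446-20,-62-20,410],135.6)
c=save("wrist","pics/w3.png")
```

```text
top fork along 318.7 across -362.6
top trough along 221.1 across -360.1
top glass along 473.5 across -360.7
top knob along 536.5 across -360.6
top lens along 428.2 across -365.8
scene fork along 314.4 across -362.5
scene trough along 222.5 across -363.0
scene glass along 465.8 across -359.9
scene knob along 536.5 across -362.0
scene lens along 431.8 across -360.9
top fork [([482.0, -26.0, 100.0], 0.8), ([561.0, 52.0, 273.0], 0.62)]
top trough [([412.0, -94.0, 97.0], 0.8)]
top knob [([633.0, 131.0, 56.0], 0.63), ([730.0, 32.0, -2.0], 0.34)]
top glass [([589.0, 86.0, 59.0], 0.9)]
t 5.1 pos [334.7 234.1 408.4] rpy [-3.139e+00 -1.000e-03  2.444e+00] j [ 0.51 -0.    1.63 -0.    1.52 -0.37] F [-0.1  0.2 -1.4] w 24.6
shift [-273.1 -183.5   -1.3] turn [-0.002 -0.003 -1.494] shift after turn [ 162.  -286.4   -1.6]
```

View pics/w3.png

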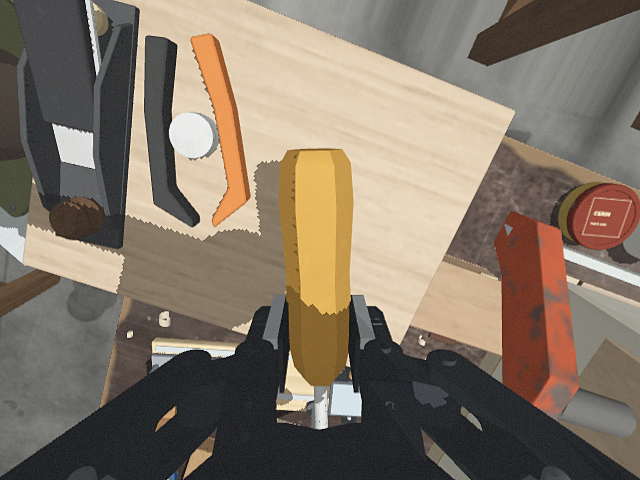

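The screwdriver is held square: the butt at (316,150) and front at (319,385) match the view before the lift. I'll raise it above camera height, move it towards the cradle and turn it.

Emit:
carry_out:
  commands:
    - [0,0,-22,0,0,0,1]
    - [-30,-2.5,-20,0,0,0,1]
    - [-30,-2.5,0,0,0,0,1]
    - [-30,-2.5,0,0,0,0,1]
    - [-29,-2,0,0,0,0,1]
    - [-31,-30,0,0,0,0,1]
    - [-31,-30,0,0,0,0,1]
    - [-31,-30,0,0,0,0,1]
    - [-31,-30,0,0,0,0,1]
    - [-31.7,-31.3,0,0,0,0,1]
    - [0,0,0,0,0,-0.14,1]
    - [0,0,0,0,0,-0.14,1]
    - [0,0,0,0,0,-0.14,1]
    - [0,0,0,0,0,-0.14,1]
    - [0,0,0,0,0,-0.14,1]
    - [0,0,0,0,0,-0.14,1]
    - [0,0,0,0,0,-0.14,1]
    - [0,0,0,0,0,-0.14,1]
    - [0,0,0,0,0,-0.14,1]
    - [0,0,0,0,0,-0.14,1]

```text
t: 7.15
position: [442.3, -65.1, 450.8]
tcp_rot: [3.14, -0.001, -2.434]
force: [0.9, 0.3, -0.4]
width: 24.5
```

Emit:
carry_out:
  commands:
    - [0,0,0,0,0,-0.094,1]
    - [0,0,0,0,0,0,1]
    - [0,0,0,0,0,0,1]
    - [0,0,0,0,0,0,1]

```text
t: 7.55
position: [442.5, -65.1, 451.5]
tcp_rot: [3.141, -0.0, -2.347]
force: [1.1, 0.1, -1.2]
width: 24.5
```

Run:
```python
from h import *
plan([441.7,-65.9,240],135.6)
spots(["screwdriver","tip","fork","trough","knob"],"top")
spots(["screwdriver","tip","fork","trough","knob"],"scene")
T=tool()
c=save("wrist","pics/w4.png")
spots(["screwdriver","tip","fork","trough"],"wrist")
```

```text
t 7.55 pos [442.5 -65.1 451.5] rpy [ 3.141 -0.    -2.347] j [-0.24  0.04  1.48  0.    1.62 -2.61] F [ 1.1  0.1 -1.2] w 24.5
shift [ 1.000e+00 -1.000e-01  2.115e+02] turn [ 0.001 -0.    -0.001] shift after turn [  1.1   0.  211.5]
top screwdriver [([357.0, 219.0, 223.0], 0.76)]
top tip [([428.0, 161.0, 232.0], 0.79)]
top fork [([482.0, -26.0, 100.0], 0.8), ([561.0, 52.0, 273.0], 0.62)]
top trough [([412.0, -94.0, 97.0], 0.8)]
top knob [([633.0, 131.0, 56.0], 0.63), ([730.0, 32.0, -2.0], 0.34)]
scene screwdriver [([350.0, 214.0, 221.0], 0.66)]
scene tip []
scene fork [([480.0, -28.0, 100.0], 0.84), ([558.0, 58.0, 273.0], 0.58)]
scene trough [([415.0, -94.0, 89.0], 0.85)]
scene knob [([634.0, 132.0, 54.0], 0.84)]
wrist screwdriver [([461.0, -50.0, 380.0], 0.91)]
wrist tip []
wrist fork [([461.0, -48.0, 378.0], 0.16)]
wrist trough [([409.0, -95.0, 92.0], 0.62)]
```

View pics/w4.png

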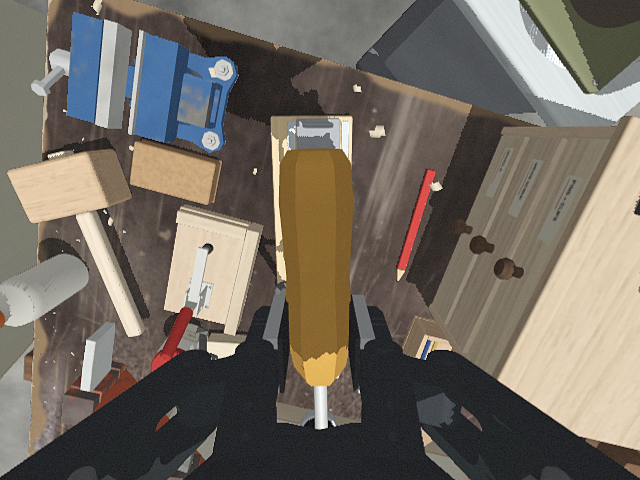

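The view shows the handle centred over the stand's board (board about 272–353 px at the far end), aligned with it. Lowering to just above the cradle to check.

Emit:
carry_out:
  commands:
    - [1,0,45,0,0,0,1]
    - [0,0,45,0,0,0,1]
    - [0,0,45,0,0,0,1]
    - [0,0,45,0,0,0,1]
    - [0,0,40,0,0,0,1]
    - [0,0,31,0,0,0,1]
    - [0,0,0,0,0,0,1]
    - [0,0,0,0,0,0,1]
    - [0,0,0,0,0,0,1]

```text
t: 9.2
position: [443.4, -66.3, 202.6]
tcp_rot: [-3.138, 0.002, -2.345]
force: [-0.9, 0.2, -1.1]
width: 24.5
```

Run:
```python
from h import *
plan([445.7,-61.8,167],135.6)
L=["screwdriver","tip","fork","trough"]
for n in ("scene","top","wrist"):
    c=save(n,f"pics/d_{n}.png"); spots(L,n)
a=cv2.imread("pics/d_scene.png")[140:470,230:430]; a=cv2.resize(a,None,fx=1.8,fy=1.8)
b=cv2.imread("pics/d_wrist.png")[60:460,200:460]; b=cv2.resize(b,(386,594))
cv2.imwrite("pics/d1.png",np.hstack([a,b]))
```

```text
t 9.2 pos [443.4 -66.3 202.6] rpy [-3.138e+00  2.000e-03 -2.345e+00] j [-0.24  0.24  1.9  -0.    0.99 -2.61] F [-0.9  0.2 -1.1] w 24.5
shift [-4.7  1.6 35.6] turn [-0.003  0.002  0.   ] shift after turn [-4.8  1.5 35.6]
scene screwdriver [([461.0, -46.0, 128.0], 0.74)]
scene tip []
scene fork [([479.0, -29.0, 103.0], 0.76), ([587.0, 83.0, -1.0], 0.56)]
scene trough [([415.0, -95.0, 92.0], 0.87)]
top screwdriver []
top tip [([525.0, 20.0, 138.0], 0.74)]
top fork [([479.0, -29.0, 98.0], 0.71), ([728.0, 34.0, 0.0], 0.44)]
top trough [([466.0, -44.0, 15.0], 0.59)]
wrist screwdriver [([458.0, -51.0, 130.0], 0.72)]
wrist tip []
wrist fork [([475.0, -28.0, 101.0], 0.61)]
wrist trough []
```

View pics/d1.png

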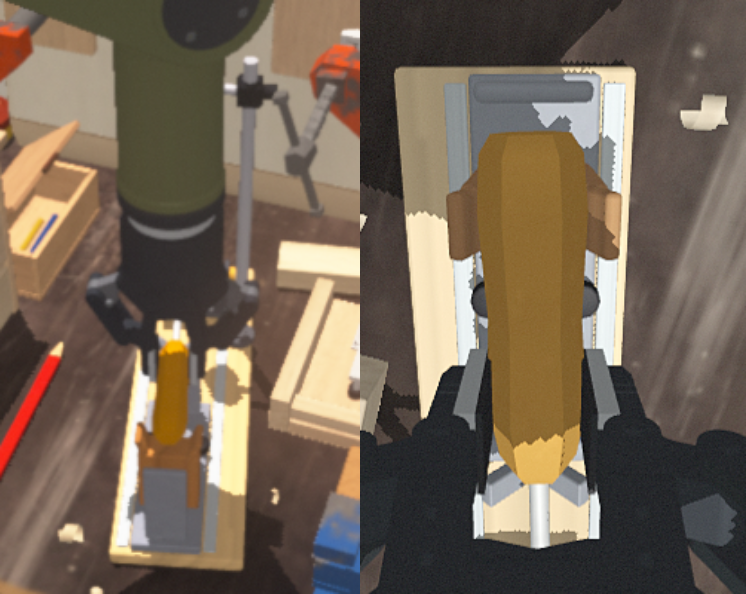

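The handle is centred over the trough (cheeks at 450–620, handle middle about 533) and the shaft over the fork V (538). Lowering into the cradle, slowly at the end.

Emit:
carry_out:
  commands:
    - [-4.5,0.7,10,0,0,0,1]
    - [0,0,10,0,0,0,1]
    - [0,0,8,0,0,0,1]
    - [0,0,4,0,0,0,1]
    - [0,0,0,0,0,0,1]
    - [0,0,0,0,0,0,1]
    - [0,0,0,0,0,0,1]

```text
t: 10.65
position: [444.9, -62.5, 168.8]
tcp_rot: [-3.141, 0.0, -2.345]
force: [0.9, -2.5, -0.6]
width: 25.0
```

Run:
```python
from h import *
plan([445.7,-61.8,167],135.6)
```

```text
t 10.65 pos [444.9 -62.5 168.8] rpy [-3.141  0.    -2.345] j [-0.23  0.29  1.94 -0.    0.9  -2.6 ] F [ 0.9 -2.5 -0.6] w 25.0
shift [-1.1 -0.1  1.8] turn [-0.001  0.     0.   ] shift after turn [-1.1 -0.1  1.8]
```

Emit:
carry_out:
  commands:
    - [0,0,1,0,0,0,1]
    - [0,0,1,0,0,0,1]
    - [0,0,0,0,0,0,1]
    - [0,0,0,0,0,0,1]

```text
t: 11.05
position: [445.1, -62.6, 168.2]
tcp_rot: [-3.14, 0.001, -2.346]
force: [-0.5, -2.4, 12.3]
width: 24.7
```

Run:
```python
from h import *
plan([445.7,-61.8,167],135.6)
L=["screwdriver","tip"]
for n in ("scene","top","wrist"):
    c=save(n,f"pics/e_{n}.png"); spots(L,n)
```

```text
t 11.05 pos [445.1 -62.6 168.2] rpy [-3.140e+00  1.000e-03 -2.346e+00] j [-0.23  0.29  1.95 -0.    0.9  -2.6 ] F [-0.5 -2.4 12.3] w 24.7
shift [-1.   0.1  1.2] turn [-0.002  0.001  0.   ] shift after turn [-1.   0.1  1.2]
scene screwdriver [([464.0, -41.0, 93.0], 0.74)]
scene tip []
top screwdriver [([466.0, -43.0, 93.0], 0.66)]
top tip [([526.0, 24.0, 102.0], 0.58), ([464.0, -41.0, 96.0], 0.16)]
wrist screwdriver [([462.0, -48.0, 94.0], 0.67)]
wrist tip []
```

It is seated: 12 N upward, and the origin at z ≈ 93 matches the expected value. Releasing and backing off straight up.

Emit:
carry_out:
  commands:
    - [0,0,-1,0,0,0,0.1]
    - [0,0,0,0,0,0,-0.3]
    - [0,0,0,0,0,0,-0.3]
    - [0,0,0,0,0,0,-0.3]
    - [0,0,0,0,0,0,-0.3]
    - [0,0,0,0,0,0,-0.3]
    - [0,0,-15,0,0,0,-0.3]
    - [0,0,-30,0,0,0,-0.3]
    - [0,0,-40,0,0,0,-0.3]
    - [0,0,-45,0,0,0,-0.3]
    - [0,0,-45,0,0,0,-0.3]
    - [0,0,-45,0,0,0,-0.3]
    - [0,0,-45,0,0,0,-0.3]
    - [0,0,0,0,0,0,-0.3]
    - [0,0,0,0,0,0,-0.3]

```text
t: 13.0
position: [444.7, -62.2, 433.9]
tcp_rot: [-3.139, 0.002, -2.345]
force: [-1.3, 0.2, -1.0]
width: 55.5
```

Run:
```python
from h import *
plan([682,180,400],135.6)
L=["screwdriver","tip","fork","trough","knob"]
for n in ("scene","top","wrist"):
    c=save(n,f"pics/f_{n}.png"); spots(L,n)
a=cv2.imread("pics/f_scene.png")[140:470,230:430]; a=cv2.resize(a,None,fx=1.8,fy=1.8)
b=cv2.imread("pics/f_wrist.png")[60:460,200:460]; b=cv2.resize(b,(386,594))
cv2.imwrite("pics/f1.png",np.hstack([a,b]))
# kinematic fit
from scipy.optimize import least_squares
D=[eval(l) for l in open("log")]
J=np.array([d[0] for d in D]);P=np.array([d[1] for d in D]);q2=J[:,1];q23=q2+J[:,2];rr=np.sqrt((P[:,0]**2+P[:,1]**2))
def f(p):
    off,a1,h,L1,L2=p; r=a1+L1*np.sin(q2)+L2*np.sin(q23); z=h+L1*np.cos(q2)+L2*np.cos(q23)
    return np.r_[np.hypot(r,off)-rr,z-P[:,2]]
s=least_squares(f,[42,0,0,400,400]);print("off,a1,h-d6,L1,L2",s.x.round(1),np.abs(s.fun).max())
```

```text
t 13.0 pos [444.7 -62.2 433.9] rpy [-3.139e+00  2.000e-03 -2.345e+00] j [-0.23  0.04  1.52  0.    1.58 -2.6 ] F [-1.3  0.2 -1. ] w 55.5
shift [-3.39e+02 -1.00e-01  3.44e+01] turn [-0.002  0.002  0.   ] shift after turn [-3.39e+02 -1.00e-01  3.39e+01]
scene screwdriver [([464.0, -46.0, 92.0], 0.89)]
scene tip [([525.0, 25.0, 102.0], 0.74)]
scene fork [([481.0, -33.0, 100.0], 0.66)]
scene trough [([413.0, -98.0, 91.0], 0.77)]
scene knob [([633.0, 128.0, 53.0], 0.81)]
top screwdriver [([461.0, -44.0, 94.0], 0.8)]
top tip [([529.0, 20.0, 102.0], 0.82)]
top fork [([480.0, -28.0, 101.0], 0.94)]
top trough [([412.0, -96.0, 99.0], 0.65)]
top knob [([727.0, 34.0, -2.0], 0.72), ([633.0, 130.0, 55.0], 0.71)]
wrist screwdriver [([522.0, 20.0, 97.0], 0.61), ([587.0, 78.0, 58.0], 0.53)]
wrist tip [([525.0, 20.0, 96.0], 0.69)]
wrist fork [([478.0, -28.0, 101.0], 0.92)]
wrist trough [([408.0, -95.0, 93.0], 0.73)]
wrist knob [([631.0, 130.0, 56.0], 0.94)]
off,a1,h-d6,L1,L2 [  0.   11.8 -23.2 455.5 404. ] 33.520218018269475
```

View pics/f1.png

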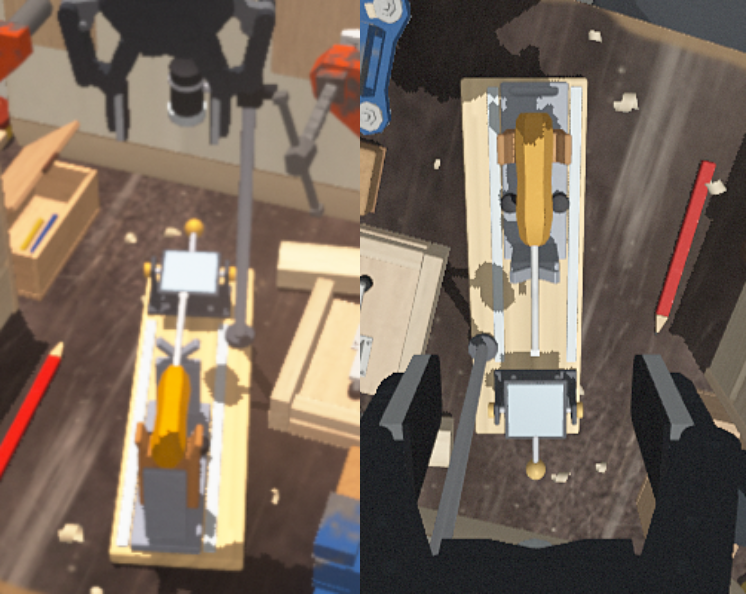

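The screwdriver lies straight in the trough and fork, let go (shaft along 535 px, mirror flat, knob at (536,470) in the right half). Before going to the knob I'll check how close the wall behind it is, and fit the arm geometry for clearance to the camera.

Run:
```python
from h import *
s=ctrl.read_camera("scene"); t=ctrl.read_camera("top")
a,b=onplane(s,(290,234),0),onplane(s,(455,263),0); print("wall base",a.round(),b.round())
d=(b-a)[:2];d/=np.linalg.norm(d);n=np.array([-d[1],d[0]]); n*=np.sign(n@(a[:2]-[633,130]))
print("knob-wall",n@(a[:2]-[633,130]),"normal",n)
for uv in [(230,195),(290,160),(380,105)]: print("top",onplane(t,uv,0).round())
from scipy.optimize import least_squares
D=[eval(l) for l in open("log")]
J=np.array([d[0] for d in D]);P=np.array([d[1] for d in D]);q2=J[:,1];q23=q2+J[:,2];rr=np.hypot(P[:,0],P[:,1])
print(np.c_[J.round(3),P.round(1)])
print("lateral",(rr*np.sin(np.arctan2(P[:,1],P[:,0])-J[:,0])).round(1))
r0=np.sqrt(rr**2-42**2)
A=[];B=[]
for i in range(len(J)):
    S,C,s2,c2=np.sin(q2[i]),np.cos(q2[i]),np.sin(q23[i]),np.cos(q23[i])
    A+= [[1,0,S,C,s2,c2],[0,1,C,-S,c2,-s2]];B+=[r0[i],P[i,2]]
x,res,rk,sv=np.linalg.lstsq(np.array(A),np.array(B),rcond=1e-3);print(x.round(1),rk,sv.round(2),(np.array(A)@x-B).round(1))
```

```text
wall base [668. 327.   0.] [865.  34.   0.]
knob-wall 139.23132459723104 normal [0.83065639 0.55678538]
top [671. 310.   0.]
top [758. 170.   0.]
top [895. -42.   0.]
[[ 1.223e+00  3.070e-01  1.506e+00  0.000e+00  1.328e+00 -7.300e-02
   1.560e+02  5.534e+02  3.039e+02]
 [ 5.580e-01  1.000e-02  1.636e+00  1.000e-03  1.496e+00 -3.130e-01
   3.285e+02  2.552e+02  4.000e+02]
 [ 5.070e-01  8.000e-02  1.833e+00  0.000e+00  1.228e+00 -3.660e-01
   3.357e+02  2.350e+02  2.954e+02]
 [ 5.070e-01 -4.000e-03  1.630e+00 -0.000e+00  1.520e+00 -3.660e-01
   3.347e+02  2.341e+02  4.084e+02]
 [-2.410e-01  3.700e-02  1.484e+00  0.000e+00  1.622e+00 -2.606e+00
   4.425e+02 -6.510e+01  4.515e+02]
 [-2.430e-01  2.430e-01  1.904e+00 -0.000e+00  9.910e-01 -2.610e+00
   4.434e+02 -6.630e+01  2.026e+02]
 [-2.330e-01  2.940e-01  1.944e+00 -0.000e+00  9.030e-01 -2.600e+00
   4.449e+02 -6.250e+01  1.688e+02]
 [-2.330e-01  2.950e-01  1.945e+00 -1.000e-03  9.000e-01 -2.600e+00
   4.451e+02 -6.260e+01  1.682e+02]
 [-2.330e-01  4.400e-02  1.518e+00  0.000e+00  1.577e+00 -2.600e+00
   4.447e+02 -6.220e+01  4.339e+02]]
lateral [42.2 42.4 42.2 42.2 42.2 42.2 42.1 42.1 42.2]
[ 1.000e-01 -1.076e+02  6.469e+02  2.000e-01  4.162e+02  1.084e+02] 6 [5.16 5.16 0.59 0.59 0.18 0.18] [ 0.2 -0.  -0.2  0.  -0.   0.1  0.9  0.   0.2 -0.  -0.6  0.   0.4 -0.
 -0.  -0.  -0.9 -0. ]
```

The wall stands about 139 mm behind the knob, and the fitted forearm slopes up steeply. A vertical tool therefore clears both wall and camera. Moving high over the knob.

Emit:
carry_out:
  commands:
    - [0,0,-26,0,0,0,-0.3]
    - [-38,0,0,0,0,0,-0.3]
    - [-38,0,0,0,0,0,-0.3]
    - [-38,0,0,0,0,0,-0.3]
    - [-38,0,0,0,0,0,-0.3]
    - [-38,0,0,0,0,0,-0.3]
    - [-38,0,0,0,0,0,-0.3]
    - [-38,0,0,0,0,0,-0.3]
    - [-3.7,0,0,0,0,0,-0.3]
    - [0,0,0,0,0,0,-0.3]
    - [0,0,0,0,0,0,-0.3]
    - [0,0,45,0,0,0,-0.3]
    - [0,0,45,0,0,0,-0.3]
    - [0,0,45,0,0,0,-0.3]
    - [0,0,45,0,0,0,-0.3]
    - [0,0,45,0,0,0,-0.3]
    - [0,0,0,0,0,0,-0.3]
    - [0,0,0,0,0,0,-0.3]

```text
t: 15.8
position: [632.7, 129.6, 234.7]
tcp_rot: [3.141, -0.001, -2.346]
force: [-0.4, 0.9, 0.8]
width: 55.6
```

Run:
```python
from h import *
plan([633.2,130.6,107],135.6)
c=save("wrist","pics/g_wrist.png"); spots(["knob","glass","tip"],"wrist")
a=save("scene","pics/g_scene.png"); spots(["knob","screwdriver","tip"],"scene")
A=cv2.imread("pics/g_scene.png")[50:350,200:500]
B=cv2.imread("pics/g_wrist.png")
cv2.imwrite("pics/g1.png",np.hstack([cv2.resize(A,(400,400)),cv2.resize(B[:,80:560],(400,400))]))
```

```text
t 15.8 pos [632.7 129.6 234.7] rpy [ 3.141e+00 -1.000e-03 -2.346e+00] j [ 0.14  0.46  1.44 -0.    1.24 -2.23] F [-0.4  0.9  0.8] w 55.6
shift [ -1.2   0.3 127.7] turn [ 0.    -0.001 -0.001] shift after turn [ -1.1   0.3 127.7]
wrist knob [([633.0, 132.0, 58.0], 0.81)]
wrist glass [([588.0, 81.0, 56.0], 0.58)]
wrist tip [([724.0, 33.0, -3.0], 0.55)]
scene knob [([634.0, 128.0, 52.0], 0.66)]
scene screwdriver [([462.0, -45.0, 92.0], 0.64)]
scene tip [([525.0, 24.0, 102.0], 0.61)]
```

View pics/g1.png

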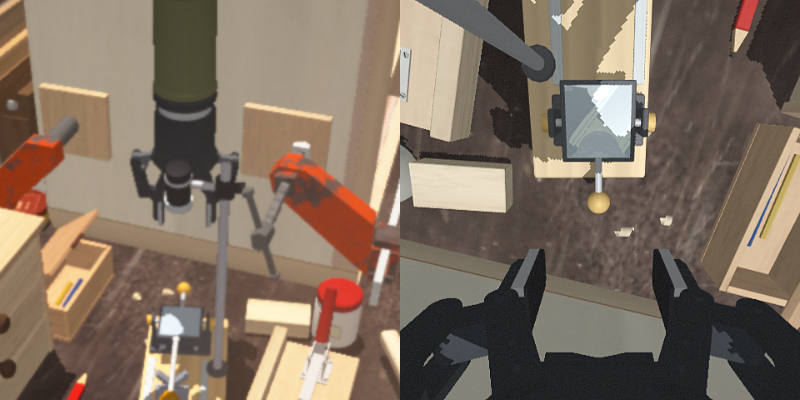

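The knob is centred between the fingers (599,202 in the right half), with nothing within the fingers' width. Lowering onto it and closing.

Emit:
carry_out:
  commands:
    - [-1.2,0.3,40,0,0,0,-0.3]
    - [0,0,40,0,0,0,-0.3]
    - [0,0,30,0,0,0,-0.3]
    - [0,0,18,0,0,0,-0.3]
    - [0,0,0,0,0,0,-0.3]
    - [0,0,0,0,0,0,0.2]
    - [0,0,0,0,0,0,0.4]
    - [0,0,0,0,0,0,0.6]
    - [0,0,0,0,0,0,1]
    - [0,0,0,0,0,0,1]
    - [0,0,0,0,0,0,1]
    - [0,0,0,0,0,0,1]

```text
t: 17.4
position: [635.1, 131.8, 107.8]
tcp_rot: [-3.139, 0.003, -2.345]
force: [0.8, -0.2, 5.8]
width: 16.5
```

Run:
```python
from h import *
plan([633.2,130.6,107],135.6)
a=ctrl.read_camera("scene"); spots(["knob","glass"],"scene")
th=lambda x,z: (np.arctan2(38,217)+np.arctan2(-x,z-55))/2
tip=383.8-469.3
for x in (tip-4,tip,tip+4,294.7+91-469.3): print(x,th(x,103))
```

```text
t 17.4 pos [635.1 131.8 107.8] rpy [-3.139e+00  3.000e-03 -2.345e+00] j [ 0.14  0.59  1.57 -0.    0.98 -2.23] F [ 0.8 -0.2  5.8] w 16.5
shift [2.2 0.5 0.8] turn [-0.002  0.003  0.   ] shift after turn [2.2 0.5 0.8]
scene knob [([635.0, 131.0, 53.0], 0.69)]
scene glass [([775.0, -29.0, -3.0], 0.72)]
-89.5 0.6259398134959275
-85.5 0.6162988239392065
-81.5 0.6059468292623602
-83.60000000000002 0.6114744957770184
```

The width of 16.5 mm for the 20 mm ball matches the earlier under-reading (24.5 mm on the 28 mm handle), so the ball is held. Raising it along the arc to θ ≈ 0.61.

Emit:
carry_out:
  commands:
    - [0,0,-3.3,0,0,0,1]
    - [0,0,-3.4,0,0,0,1]
    - [0,0,-3.3,0,0,0,1]
    - [0,0,-3.3,0,0,0,1]
    - [0.2,0,-3.2,0,0,0,1]
    - [0.6,0,-3.2,0,0,0,1]
    - [1,0,-3.2,0,0,0,1]
    - [1.2,0,-3.1,0,0,0,1]
    - [1.4,0,-3,0,0,0,1]
    - [1.5,0,-3,0,0,0,1]
    - [1.7,0,-2.9,0,0,0,1]
    - [1.8,0,-2.8,0,0,0,1]
    - [0.5,0,-0.8,0,0,0,1]
    - [0,0,0,0,0,0,1]
    - [0,0,0,0,0,0,1]
    - [0,0,0,0,0,0,1]

```text
t: 19.15
position: [624.9, 121.5, 142.7]
tcp_rot: [3.141, -0.008, -2.345]
force: [2.4, -9.6, -7.2]
width: 16.8
```

Run:
```python
from h import *
plan([635.1,131.8,107],135.6)
p=ctrl.observe()["position"]-np.array([635.1,131.8,107.8]); print("along",p[:2]@[.6997,.7145],"up",p[2])
a=save("scene","pics/k_scene.png"); spots(["knob","glass","tip","screwdriver","sight_line"],"scene")
m=ctrl.cut_out("knob","scene"); 
if m: ys,xs=np.nonzero(m[0]["pixels"]); print("mask",m[0]["p"],xs.min(),xs.max(),ys.min(),ys.max())
w=save("wrist","pics/k_wrist.png"); spots(["knob","glass"],"wrist"); t=ctrl.read_camera("top"); spots(["knob","tip","screwdriver"],"top")
A=cv2.imread("pics/k_scene.png")[160:360,260:420]; B=cv2.imread("pics/k_wrist.png")
cv2.imwrite("pics/k1.png",np.hstack([cv2.resize(A,(400,500)),cv2.resize(B[:,130:510],(400,500))]))
```

```text
t 19.15 pos [624.9 121.5 142.7] rpy [ 3.141 -0.008 -2.345] j [ 0.13  0.54  1.56 -0.01  1.05 -2.24] F [ 2.4 -9.6 -7.2] w 16.8
shift [-14.7  -0.1  35.6] turn [ 0.    -0.008  0.001] shift after turn [-14.5  -0.1  35.7]
along -14.468158566206343 up 34.90376331838554
scene knob [([628.0, 122.0, 87.0], 0.78)]
scene glass [([583.0, 78.0, 56.0], 0.97)]
scene tip [([524.0, 25.0, 102.0], 0.96)]
scene screwdriver [([461.0, -45.0, 91.0], 0.91), ([523.0, 24.0, 101.0], 0.34)]
scene sight_line []
mask 0.78 316 352 252 308
wrist knob [([627.0, 125.0, 88.0], 0.93)]
wrist glass [([588.0, 80.0, 56.0], 0.68)]
top knob [([625.0, 124.0, 86.0], 0.85)]
top tip [([526.0, 21.0, 102.0], 0.59)]
top screwdriver [([465.0, -42.0, 96.0], 0.73), ([776.0, -35.0, 3.0], 0.39)]
```

View pics/k1.png

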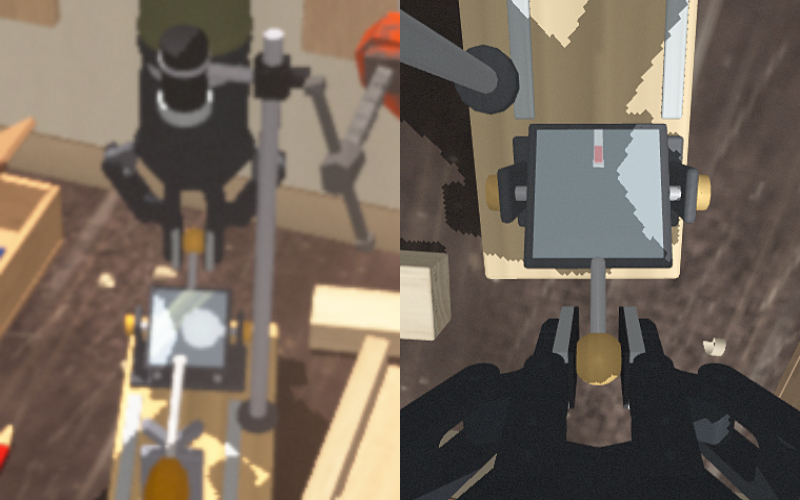

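The ball is held between the pads. The glass is tilted, and the wrist view even shows the red tip at (598,150) in the glass. The arm shows about 10 N of tension, so I'll get the true angle from the frame corners in both views: wrist TL (530,126), TR (667,124), BL (526,270), BR (671,264); scene frame (152,288)–(228,370).

```bash
cat > ang.py <<'E'
from h import *
from scipy.optimize import least_squares
def proj(c,T,X):
    W=c.get("world_from_camera"); W=T@c["T_tool_cam"] if W is None else W
    q=(np.linalg.inv(W)@np.c_[X,np.ones(len(X))].T)[:3]*np.array([[1],[-1],[-1]])
    K=np.array([[c["fx"],0,c["cx"]],[0,c["fy"],c["cy"]],[0,0,1]])
    return cv2.projectPoints(q.T.copy(),np.zeros(3),np.zeros(3),K,np.array(c["D"]))[0][:,0]
def model(th,off,yaw=np.radians(45.6)):
    u=np.array([np.cos(yaw),np.sin(yaw),0]);v=np.array([-u[1],u[0],0]);z=np.array([0,0,1.])
    piv=469.3*u-361.5*v+55*z+off
    return lambda x,y,n: piv+x*(u*np.cos(th)+z*np.sin(th))+y*v+n*(z*np.cos(th)-u*np.sin(th))
def fit(wr,sc,wpts,spts,T):
    L=np.array([[-32,-30],[-32,30],[32,-30],[32,30]])
    def f(p):
        m=model(p[0],p[1:4]); X=np.array([m(x,y,2) for x,y in L]); Xs=np.array([m(x,y,2) for x,y in L[[3,2,1,0]]])
        r=np.r_[((proj(wr,T,X+np.r_[p[4:6],0])-wpts)/2).ravel()]
        if spts is not None: r=np.r_[r,((proj(sc,None,Xs)-spts)/1.5).ravel()]
        return np.r_[r,p[1:4]/2,p[4:6]/2]
    s=least_squares(f,[.5,0,0,0,0,0]); c=np.sqrt(np.diag(np.linalg.inv(s.jac.T@s.jac)))
    print("theta",s.x.round(3),"sd",c[0].round(3),"res",np.abs(s.fun).max().round(2)); return s.x
E
python3 - <<'E'
from ang import *
T=tool(); w=ctrl.read_camera("wrist"); s=ctrl.read_camera("scene")
W=np.array([[253.5,121],[383.7,119],[249.7,259],[387.5,253.4]]); S=np.array([[320.8,275.2],[352,276],[319.2,307.2],[351.2,308]])
x=fit(w,s,W,S,T); fit(w,s,W,None,T)
m=model(x[0],x[1:4]); K=m(67,0,0); print("knob",K.round(1),"px",proj(w,T,[K]),proj(s,None,[K]))
# reflected ink in wrist picture: predict pixel for several theta
tipw=np.array([525.5,22,102.5]); o=(T@w["T_tool_cam"])[:3,3]
for th in (.45,.5,.55,.6,.65):
    mm=model(th,x[1:4]); P=mm(0,0,2); n=mm(0,0,1)-mm(0,0,0); img=tipw-2*((tipw-P)@n)*n
    print(th,proj(w,T,[img]))
E
```

```text
theta [ 0.492  1.391  0.09  -2.95   0.311  1.005] sd 0.037 res 1.84
theta [ 0.508  0.8    0.519 -2.589  0.8    0.519] sd 0.038 res 1.72
knob [629.4 124.7  83.7] px [[317.07157404 339.45068795]] [[337.75072635 257.2052985 ]]
0.45 [[321.2812382 141.3916139]]
0.5 [[321.20073364 155.94749309]]
0.55 [[321.13278837 170.27567842]]
0.6 [[321.07688586 184.39962238]]
0.65 [[321.0326673  198.34203671]]
```

All the estimates put the mirror low: corner fit 0.49–0.51, knob height 0.51, tip image in the wrist view about 0.46. The target is 0.61, so I'll lift the knob a bit more and measure again.

Emit:
carry_out:
  commands:
    - [0,0,-2.5,0,0,0,1]
    - [0.5,0,-2.5,0,0,0,1]
    - [0.5,0,-2,0,0,0,1]
    - [0,0,0,0,0,0,1]
    - [0,0,0,0,0,0,1]
    - [0,0,0,0,0,0,1]

```text
t: 20.55
position: [622.1, 118.6, 148.0]
tcp_rot: [3.14, -0.014, -2.346]
force: [-0.2, -15.2, -12.0]
width: 16.9
```

Run:
```python
from ang import *
plan([635.1,131.8,107.8],135.6)
T=tool(); w=save("wrist","pics/m_wrist.png"); spots(["knob","glass"],"wrist"); s=save("scene","pics/m_scene.png"); spots(["knob","tip"],"scene"); t=ctrl.read_camera("top"); spots(["knob","tip"],"top")
px=w["pixels"].astype(int)[80:300,250:390]; red=(px[...,0]-px[...,1]>35)&(px[...,0]-px[...,2]>25); ys,xs=np.nonzero(red); 
print("red",len(xs), (xs.mean()+250,ys.mean()+80,ys.min()+80,ys.max()+80) if len(xs) else None)
tipw=np.array([525.5,22,102.5])
for th in (.45,.5,.55,.6,.65):
    mm=model(th,np.array([0.8,.5,-2])); P=mm(0,0,2); n=mm(0,0,1)-mm(0,0,0); img=tipw-2*((tipw-P)@n)*n
    print(th,proj(w,T,[img]))
B=cv2.imread("pics/m_wrist.png")[80:380,220:420]; A=cv2.imread("pics/m_scene.png")[230:330,300:370]
cv2.imwrite("pics/m1.png",np.hstack([cv2.resize(B,(400,600),interpolation=cv2.INTER_CUBIC),cv2.resize(A,(400,600),interpolation=cv2.INTER_CUBIC)]))
```

```text
t 20.55 pos [622.1 118.6 148. ] rpy [ 3.14  -0.014 -2.346] j [ 0.13  0.53  1.56 -0.01  1.06 -2.24] F [ -0.2 -15.2 -12. ] w 16.9
shift [-19.1  -0.2  39.9] turn [ 0.002 -0.014  0.   ] shift after turn [-18.5  -0.1  40.2]
wrist knob [([621.0, 123.0, 91.0], 0.72)]
wrist glass [([587.0, 80.0, 57.0], 0.77)]
scene knob [([624.0, 122.0, 89.0], 0.59), ([589.0, 82.0, -1.0], 0.2)]
scene tip [([525.0, 26.0, 99.0], 0.91)]
top knob [([625.0, 121.0, 94.0], 0.71)]
top tip [([480.0, -26.0, 101.0], 0.48), ([623.0, 121.0, 91.0], 0.23)]
red 90 (np.float64(317.9666666666667), np.float64(178.96666666666667), np.int64(173), np.int64(185))
0.45 [[320.69886088 147.90964045]]
0.5 [[320.64309836 161.98401011]]
0.55 [[320.59899878 175.87108827]]
0.6 [[320.56612436 189.58823988]]
0.65 [[320.54417953 203.15272548]]
```

View pics/m1.png

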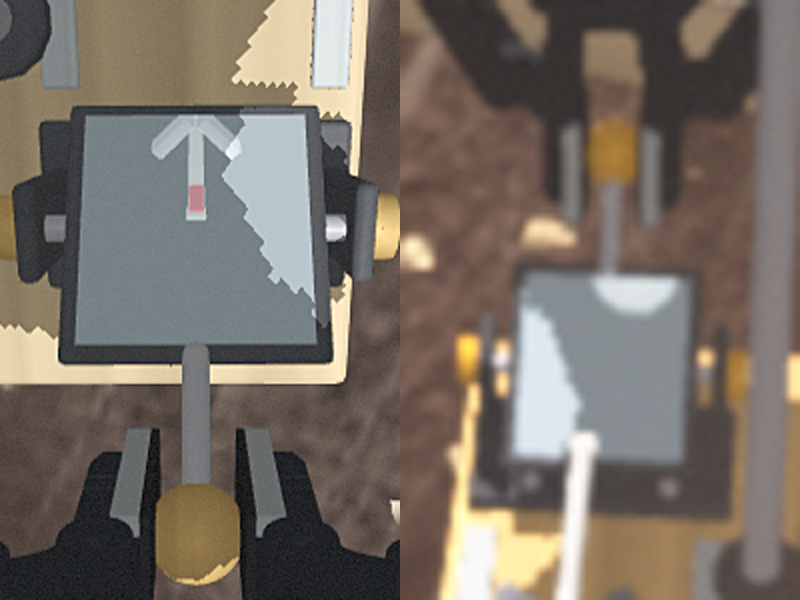

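The reflection is in fact drawn: red ink at (197,198) on the left, i.e. row 179 in the picture, which gives θ ≈ 0.56. Knob height gives 0.57–0.59. One more small lift of about 0.045 rad.

Emit:
carry_out:
  commands:
    - [1,0,-1.8,0,0,0,1]
    - [1,0,-1.7,0,0,0,1]
    - [0,0,0,0,0,0,1]
    - [0,0,0,0,0,0,1]
    - [0,0,0,0,0,0,1]
    - [0,0,0,0,0,0,1]

```text
t: 21.6
position: [620.4, 116.9, 151.1]
tcp_rot: [3.14, -0.016, -2.345]
force: [1.0, -15.9, -13.1]
width: 16.4
```

```bash
cat > chk.py <<'E'
from ang import *
plan([635.1,131.8,107.8],135.6)
T=tool(); w=save("wrist","pics/n_wrist.png"); spots(["knob","glass"],"wrist"); s=save("scene","pics/n_scene.png"); spots(["knob","tip","screwdriver"],"scene"); t=ctrl.read_camera("top"); spots(["knob","tip","screwdriver"],"top")
px=w["pixels"].astype(int)[80:300,250:390]; red=(px[...,0]-px[...,1]>35)&(px[...,0]-px[...,2]>25); ys,xs=np.nonzero(red); 
print("red",len(xs), (xs.mean()+250,ys.mean()+80,ys.min()+80,ys.max()+80) if len(xs) else None)
tipw=np.array([525.5,22,102.5])
for th in (.55,.6,.65):
  for off in ([0,0,0],[.8,.5,-2]):
    mm=model(th,np.array(off)); P=mm(0,0,2); n=mm(0,0,1)-mm(0,0,0); img=tipw-2*((tipw-P)@n)*n
    print(th,off,proj(w,T,[img]))
E
python3 chk.py
```

```text
t 21.6 pos [620.4 116.9 151.1] rpy [ 3.14  -0.016 -2.345] j [ 0.12  0.53  1.56 -0.01  1.07 -2.24] F [  1.  -15.9 -13.1] w 16.4
shift [-21.6  -0.2  42.9] turn [ 0.002 -0.016  0.001] shift after turn [-21.   -0.1  43.3]
wrist knob [([622.0, 124.0, 97.0], 0.64)]
wrist glass [([585.0, 78.0, 55.0], 0.73)]
scene knob [([626.0, 120.0, 94.0], 0.73), ([415.0, -97.0, 93.0], 0.32)]
scene tip [([525.0, 25.0, 100.0], 0.96)]
scene screwdriver [([462.0, -45.0, 90.0], 0.96)]
top knob [([589.0, 81.0, 1.0], 0.67)]
top tip []
top screwdriver [([463.0, -44.0, 94.0], 0.93)]
red 84 (np.float64(318.0), np.float64(195.5), np.int64(190), np.int64(201))
0.55 [0, 0, 0] [[320.69848323 176.55067183]]
0.55 [0.8, 0.5, -2] [[320.64615044 179.13151466]]
0.6 [0, 0, 0] [[320.6505918  190.02911202]]
0.6 [0.8, 0.5, -2] [[320.59997128 192.62959456]]
0.65 [0, 0, 0] [[320.61402236 203.36605593]]
0.65 [0.8, 0.5, -2] [[320.56495019 205.99027607]]
```

The reflection now gives θ ≈ 0.615 and the knob height 0.62–0.65, against a target of 0.615 ± 0.07. I'll hold still for a second to check for creep.

Emit:
carry_out:
  commands:
    - [0,0,0,0,0,0,1]
    - [0,0,0,0,0,0,1]
    - [0,0,0,0,0,0,1]
    - [0,0,0,0,0,0,1]
    - [0,0,0,0,0,0,1]
    - [0,0,0,0,0,0,1]
    - [0,0,0,0,0,0,1]
    - [0,0,0,0,0,0,1]
    - [0,0,0,0,0,0,1]
    - [0,0,0,0,0,0,1]

```text
t: 23.15
position: [620.4, 116.9, 151.1]
tcp_rot: [3.14, -0.016, -2.345]
force: [0.5, -15.7, -13.2]
width: 16.4
```

```bash
python3 chk.py | grep -v "^0"
```

```text
t 23.15 pos [620.4 116.9 151.1] rpy [ 3.14  -0.016 -2.345] j [ 0.12  0.53  1.56 -0.01  1.07 -2.24] F [  0.5 -15.7 -13.2] w 16.4
shift [-21.6  -0.2  42.9] turn [ 0.002 -0.016  0.001] shift after turn [-21.   -0.1  43.3]
wrist knob [([622.0, 123.0, 97.0], 0.68)]
wrist glass []
scene knob [([626.0, 118.0, 92.0], 0.78)]
scene tip [([525.0, 25.0, 101.0], 0.77)]
scene screwdriver [([462.0, -45.0, 93.0], 0.88)]
top knob []
top tip []
top screwdriver [([467.0, -42.0, 92.0], 0.94)]
red 79 (np.float64(317.9367088607595), np.float64(195.15189873417722), np.int64(190), np.int64(201))
```

Everything is steady, so I'm handing in.

```bash
python3 -c "
from h import *
print(ctrl.job_done())"
```

```text
the job is handed in; nothing more can be done
None
```

I laid the screwdriver in the cradle with its tip towards the mirror and the same side down, and let go of it. I then lifted the mirror by its knob and handed in at about 23 s, still holding it. The hand-in gives no verdict.

**Screwdriver:** after release it measured about (464, −44, 92.5) mm. That is within 2 mm of the seated place in both the scene and top pictures, and it stayed there while I moved the mirror.

**Mirror angle:** the target was about 0.615 rad, worked out from the lens, pivot and tip, with about 0.07 rad of tolerance. The last checks:

| Check | Angle (rad) |
|---|---|
| Ink's reflection in the wrist picture | about 0.61–0.62 |
| Knob height and position | about 0.60–0.65 |

- **Reflections:** the task says the pictures do not draw them, but the wrist picture did show the red ink in the glass. I relied on that as the closer check.
- **First lift:** it fell short at about 0.5 rad, so I corrected it in two small steps.

**Steadiness:** over a last second of holding still, the arm position, grip width and the ink's reflection did not change. The wrist showed about 20 N of steady tension from holding the knob. I saw no sign that the camera was touched or that the other tools moved, though I did not measure the tools again at the end.

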